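# Start the dust extractor in order

### The arm

A 6-joint arm with a two-finger parallel gripper is mounted at the origin on the work surface. World frame = base frame: x ahead of the robot, y to its left, z up, the work surface at z = 0. Lengths are in m, angles in rad, forces in N, time in s.
With the tool pointing down it reaches from about 0.25 to 0.775 m from the base axis. Payload 4 kg.
Tool frame: the origin (TCP) lies at the centre of the arm's flange, where the gripper is bolted on; the fingertips stand 199 mm ahead of it and the grasp point (between the pads) lies 180 mm ahead of it (robot.tcp_to_tips is the distance from the TCP to the fingertips, in m); z points along the fingers, y is the line along which they close (so a half turn about z gives the same grasp; the last joint's range is limited). The gripper opens to 94 mm and grips with 3 to 60 N. Pads are 16 mm wide; open, the fingers measure 119 mm over their backs; the gripper's body (75 mm by 177 mm) begins 78 mm behind the grasp point.
Start: joints at [-1.332, 0.087, 1.371, -0, 1.684, -0.103], TCP at [0.184, -0.518, 0.405] pointing down, gripper open.
Joint ranges: [-3.1, 3.1], [-0.76, 2.03], [0.27, 2.55], [-1.08, 4.22], [0.17, 2.65], [-2.57, 2.57]. Speed limits (rad/s): [2.79, 2.79, 3.14, 3.14, 3.14, 3.14].

### API

Orientations are given as [roll, pitch, yaw] about the fixed x, y, z axes, in that order (R = Rz(yaw) Ry(pitch) Rx(roll)).
In Python, from bench import telemetry, snapshot, ticket, robot gives the robot as it stands.
- The arm moves only by the tool apply_moves, never from a script. Its argument "moves" is a list that holds one entry, the list of rows, each a list of 5 numbers: the shift along the tool's x, y, z in units of 50 mm (1.0 is 50 mm), then the turn about the tool's z in units of 10 degrees (1.0 is 10 degrees), then the closure, from 0 (fully open) to 1 (shut). A call has 1 to 10 rows; each row is the pose to reach, as a shift and turn from the pose commanded when the call began, along the tool's axes at that moment; what a row does not reach only later rows make up. A row lasts 1/8 s, in which the tool goes at most 62.5 mm and 10.7 degrees, less where a joint would pass 70% of its speed; a pose out of reach is approached as far as the arm can. A call with a gripper value outside its range is refused whole. The fingers move at their own pace and stop on an object; the grip force is fixed at half the most. Time passes only in rows, so rows that repeat a pose let the fingers close. It gives the time, the measured TCP pose, the force, the opening and the grip force at its end, in the units of the state.
- telemetry.get_obs(): the state, without advancing time (a new reading comes with each control period).
- snapshot(name): name is "side" or "top"; returns a dict with "image" (400x640x3 uint8, red, green, blue), "fovy" (degrees; the focal length in pixels is half the picture's height over the tangent of half this angle, whatever the lens; pixels are square), "cx", "cy" (the principal point, pixels), "D" ([k1, k2, p1, p2, k3] as OpenCV has them; the pictures are not rectified), "R" (3x3) and "t" (3): a world point X has camera coordinates R X + t. Camera axes: x right, y down, z forward; pixel columns grow to the right and rows downward; lengths in m; the calibration is good to about 2 mm. A picture is of the moment at which its call begins. There is no depth.
- ticket.close_job(): hands the job in; it is judged then, once.
The state is a dict: "time": time; "joint_positions": joint angles; "qvel": joint speeds; "joint_torque": joint torques, N m; "tool_pos": TCP position; "ee_rot": TCP orientation; "wrist_force": force on the tool from outside, world axes, zero at the start; "wrist_torque": the same for the moment, N m; "width": finger opening in m; "finger_force": force on a finger pad.
Only numpy, scipy, OpenCV 4.12 (cv2) and the standard library are available. Lean on these libraries where they do the work, as an engineer would, in place of code of your own. Each camera call takes 0.05 s, during which the arm holds its last target. There are 200 camera calls.

### The job

Start the studio's dust extractor with closed fingertips: first press down the raised end of the rocker on the small switch box until it has tipped fully over, then press the long rectangular key on the wide control box fully home (it stays down), and then press the round flat start button beside it fully home for a moment and let it come back up. Leave the mushroom stop button alone, press only - do not grasp, lift or shift the two boxes - and leave the jar, bowl, sanding block and tin where they stand.

Things in the scene. Friction and masses are not known exactly. Their poses are not given: they have to be found in the camera images.
- mains: small grey switch box, loose on the table on rubber feet, 1.1 kg, 120 mm (its x) by 80 mm (its y), top face 45 mm above the table. Origin at the centre of its underside, z up. Carries a grey paddle rocker, 70 mm long along the box's x and 38 mm wide, in the middle of its top. It stands to the robot's left or right of the control box; sides vary.
- rocker (a joint): tilt of the paddle rocker about the box's y axis, through a pivot in its middle (above the box's origin, 52 mm above the table; the paddle's upper face is 7 mm above the pivot). 0 (off): the end towards the box's +x stands raised, its face leaning 0.25 rad. 0.5 (fully over): that end is down by the same lean and the other end is up. It stays where it is left; tipping it takes about 0.06 N m (2 to 5 N on the raised half).
- rocker_raised_end (a point): point on the upper face of the rocker's raised half (the half with two low dark ribs across it), 27 mm from the middle towards the box's +x; about 66 mm above the table when off and 52 mm when fully over. A good place to press. Moves with the rocker.
- control: wide grey control box of the dust extractor, loose on the table on rubber feet, 1.6 kg, 110 mm (its x) by 220 mm (its y), top face 50 mm above the table. Origin at the centre of its underside, z up. On its top in a row along y: the long key at y = +70 mm, the round start button at y = 0, the mushroom stop at y = -70 mm (all at x = 0), all of the same grey plastic in dark surrounds.
- key (a joint): how far the long rectangular key is pressed, m: 0 up, 0.008 fully home. It takes about 4 N and stays where it is left.
- key_top (a point): centre of the top face of the long key (60 mm along the box's x, 30 mm along y); 64 mm above the table when up, 56 mm when home. Moves with the key.
- start (a joint): how far the round start button is pressed, m: 0 up, 0.006 fully home. Spring return: 2 N at first, 5 N fully home.
- start_top (a point): centre of the flat top of the round start button, 34 mm in diameter; 64 mm above the table when up, 58 mm when home.
- stop (a joint): how far the mushroom stop is pressed, m: 0 up, 0.006 home (2 to 5 N). Not to be pressed.
- stop_top (a point): top of the domed mushroom stop button, 42 mm in diameter, 72 mm above the table.
- jar: bystander: capped glass jar, 52 mm in diameter, 58 mm tall, loose on the far side of the control box. Origin at the centre of its underside.
- bowl: bystander: small white bowl, 68 mm in diameter, 35 mm tall, loose on the robot's side of the control box. Origin at the centre of its underside.
- sanding_block: bystander: sanding block of cork (18 mm) with a wooden grip, 40 x 70 mm, 30 mm tall, loose on the far side of the switch box. Origin at the centre of its underside.
- tessera_tin: bystander: flat closed aluminium tin, 45 x 60 mm, 26 mm tall, loose on the robot's side of the switch box. Origin at the centre of its underside.

How it is judged:
By the outcome, as a careful person would: the job done as asked, in the order asked, and still so for the second after the job is handed in, with the robot touching nothing.
It also fails if it takes over 42 s, if anything falls off the work surface, if the arm or the gripper's body presses on something with over 40 N, if the wrist force passes 120 N, or if a joint passes its speed limit or range.

## Working session

There is one attempt and no reset: what is moved stays moved. The work goes in short steps, Python scripts to look and compute and a tool call to move; the robot and the scene stay as the last step left them, time stands still between calls to the robot, and variables do not carry over. Pictures are saved under pics/ and viewed, at most 10 in all, crops included, and the job is handed in when it is done.

Besides the shell and the picture viewer there is one more tool, called after "Request:" in YAML: its name, and indented under it one key for each argument. apply_moves: Moves the arm, as the interface text tells. Its arguments: {"type":"object","properties":{"moves":{"type":"array","items":{"type":"array","items":{"type":"array","items":{"type":"number"}}}}},"required":["moves"]}

```bash
mkdir -p pics
cat > h.py <<'E'
import numpy as np, cv2
from bench import telemetry, snapshot, ticket, robot
def cam(s):
    f=200/np.tan(np.radians(s["fovy"])/2)
    return np.array([[f,0,s["cx"]],[0,f,s["cy"]],[0,0,1]]),np.array(s["D"],float),np.array(s["R"]),np.array(s["t"])
def ray(s,uv,z):
    K,D,R,t=cam(s)
    p=cv2.undistortPoints(np.array(uv,float).reshape(-1,1,2),K,D).reshape(-1,2)
    d=np.c_[p,np.ones(len(p))]@R; c=-R.T@t
    return c+d*((z-c[2])/d[:,2])[:,None]
def proj(s,X):
    K,D,R,t=cam(s)
    return cv2.projectPoints(np.array(X,float).reshape(-1,3),cv2.Rodrigues(R)[0],t,K,D)[0].reshape(-1,2)
E
python3 - <<'E'
from h import *
for n in("top","side"):
    s=snapshot(n); cv2.imwrite(f"pics/{n}0.png",s["image"][...,::-1]); print(n,-s["R"].T@s["t"],s["fovy"],s["D"])
o=telemetry.get_obs(); print(o["tool_pos"],o["ee_rot"],o["wrist_force"],robot.tcp_to_tips)
E
```

```text
top [0.50206235 0.01527169 0.94050046] 53.994569549156004 [-0.0230035  0.         0.         0.         0.       ]
side [0.43629022 0.61549803 0.64840834] 54.00315687906053 [-0.04796684  0.          0.          0.          0.        ]
[ 0.18431463 -0.51810146  0.40362238] [-3.13964228e+00 -2.30459681e-04  3.41799088e-01] [-0.04966762  0.41602548 -0.01019251] 0.1992
```

View pics/top0.png

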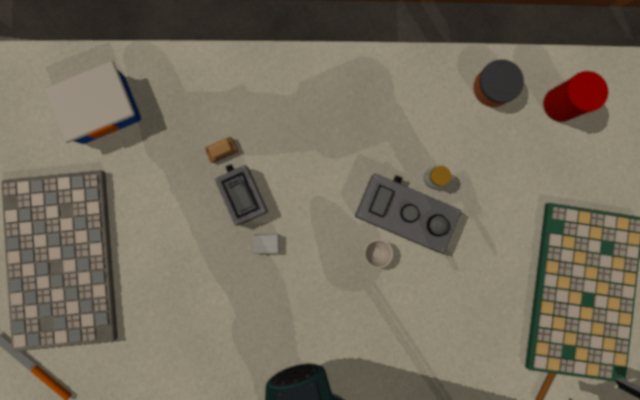

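View pics/side0.png

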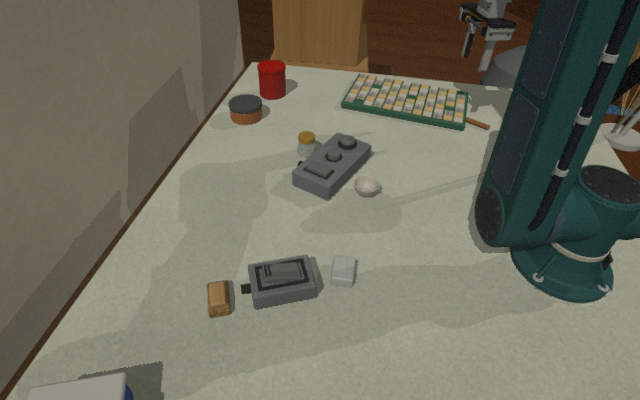

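The top view shows the control box near (409,213), with key (381,201), start (410,212) and stop (438,225). The switch box is near (241,196). I'll enlarge both boxes to find the ribs and measure.

Run:
```python
from h import *
s=snapshot("top"); im=s["image"][...,::-1]; s2=snapshot("side"); i2=s2["image"][...,::-1]
r=lambda a:cv2.resize(a,(400,300),interpolation=cv2.INTER_CUBIC)
cv2.imwrite("pics/z.png",np.vstack([np.hstack([r(im[165:225,200:280]),r(im[165:255,350:470])]),np.hstack([r(i2[245:320,235:335]),r(i2[125:200,285:385])])]))
hsv=cv2.cvtColor(im,cv2.COLOR_BGR2HSV)
print(im[215,395],im[185,225],im[205,330],im[150,300])
g=cv2.cvtColor(im,cv2.COLOR_BGR2GRAY)
m=((g<115)).astype(np.uint8)*255
m=cv2.morphologyEx(m,cv2.MORPH_OPEN,np.ones((9,9)))
cs,_=cv2.findContours(m,cv2.RETR_EXTERNAL,cv2.CHAIN_APPROX_NONE)
for c in cs:
    (x,y),wh,a=rq=cv2.minAreaRect(c)
    if 400<cv2.contourArea(c)<8000 and 150<y<260 and 190<x<480:
        b=cv2.boxPoints(rq); z=.05 if x>320 else .045
        P=ray(s,b,z); print((x,y),wh,a,ray(s,[(x,y)],z),np.linalg.norm(np.diff(P,axis=0),axis=1)); print(P)
print(ray(s,[(381,201),(410,212),(438,225)],.064))
```

```text
[76 79 82] [45 49 51] [109 128 135] [108 126 133]
(412.7141418457031, 211.4123992919922) (107.06378936767578, 57.027305603027344) 22.750978469848633 [[ 0.53099138 -0.21494284  0.05      ]] [0.13091358 0.24620432 0.13127241]
[[ 0.51824898 -0.07662534  0.05      ]
 [ 0.63872107 -0.12785852  0.05      ]
 [ 0.54385723 -0.35505319  0.05      ]
 [ 0.42390308 -0.30172919  0.05      ]]
(441.5, 179.5) (27.0, 35.0) 90.0 [[ 0.60439363 -0.2826068   0.05      ]] [0.0815297  0.06249095 0.08121445]
[[ 0.63547995 -0.24247246  0.05      ]
 [ 0.63581547 -0.32400147  0.05      ]
 [ 0.57333693 -0.32275574  0.05      ]
 [ 0.57319817 -0.24154141  0.05      ]]
(246.22166442871094, 195.1237030029297) (69.65274810791016, 48.025875091552734) 66.03751373291016 [[0.56818352 0.16499203 0.045     ]] [0.10948778 0.15999129 0.10864424]
[[0.61867552 0.24783413 0.045     ]
 [0.66384358 0.14809738 0.045     ]
 [0.51789369 0.0825547  0.045     ]
 [0.47364508 0.18177985 0.045     ]]
(223.81036376953125, 150.72415161132812) (23.241243362426758, 36.10927200317383) 66.80140686035156 [[0.67022435 0.21733374 0.045     ]] [0.08256509 0.05401966 0.08231974]
[[0.6783986  0.26593051 0.045     ]
 [0.71159774 0.19033414 0.045     ]
 [0.66206793 0.16877211 0.045     ]
 [0.62910964 0.24420612 0.045     ]]
[[ 0.55391175 -0.13989328  0.064     ]
 [ 0.52921483 -0.20516185  0.064     ]
 [ 0.4999797  -0.26826061  0.064     ]]
```

View pics/z.png

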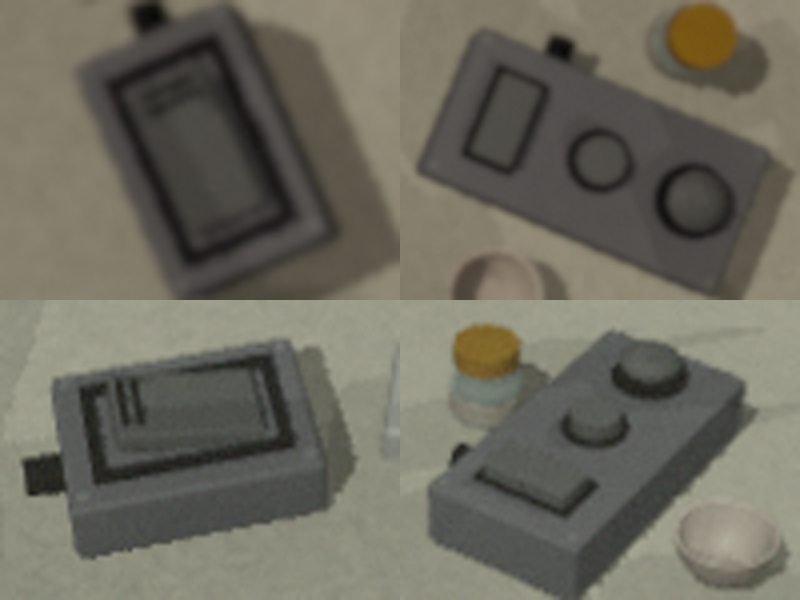

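The two ribs are at the far end of the switch box (zoom (172,92), top px (234.4,183.4)), so the rocker's raised end points away from the robot. Key–start–stop spacing comes out at 70 mm, as given.

```bash
cat >> h.py <<'E'
def rel(X, tipz):
    """row values to bring the fingertips to world (x,y,tipz)"""
    from scipy.spatial.transform import Rotation as Ro
    o=telemetry.get_obs(); R=Ro.from_euler('xyz',o["ee_rot"]).as_matrix()
    tip=o["tool_pos"]+R[:,2]*robot.tcp_to_tips
    return (R.T@(np.array([X[0],X[1],tipz])-tip))/.05
E
python3 - <<'E'
from h import *
s=snapshot("top")
q=lambda p:[(200+u/5-.4,165+v/5-.4) for u,v in p]
c=q([(108,82),(218,38),(298,215),(192,265)]); P=ray(s,c,.045); o=P.mean(0)
ax=(P[0]+P[1]-P[2]-P[3])[:2]; print("surround",np.linalg.norm(np.diff(P,axis=0),axis=1),o,np.degrees(np.arctan2(ax[1],ax[0])))
b=q([(78,70),(232,5),(335,235),(180,300)]);B=ray(s,b,.045);print("box",np.linalg.norm(np.diff(B,axis=0),axis=1),B.mean(0)); ax2=(B[0]+B[1]-B[2]-B[3])[:2];print(np.degrees(np.arctan2(ax2[1],ax2[0])))
ax/=np.linalg.norm(ax); r=o[:2]+.027*ax; print("raised",r, "ribs",ray(s,q([(172,92)]),.067))
C=ray(s,[(350+(u-400)*.3-.35,165+v*.3-.35) for u,v in[(506,118),(601,160)]],.064); st=ray(s,[(438.1,224.6)],.07);print("key,start,stop",C,st)
# side view check
s2=snapshot("side"); q2=lambda x0,y0,u,v:(x0+u/4-.4,y0+v/4-.4)
print("side key,start",ray(s2,[q2(285,125,135,180),q2(285,125,195,115)],.064),"ribs",ray(s2,[q2(235,245,130,100)],.067))
print("move",rel(r,.10), rel(r,.2), telemetry.get_obs()["time"])
E
```

```text
surround [0.05389917 0.08914525 0.05307843] [0.56946959 0.17828621 0.045     ] 24.896127018210166
box [0.0760916  0.1156896  0.07608785] [0.56839546 0.17726276 0.045     ]
24.426203558828178
raised [0.59396054 0.18965253] ribs [[0.5936038  0.18874899 0.067     ]]
key,start,stop [[ 0.55604988 -0.14092658  0.064     ]
 [ 0.52775397 -0.20503105  0.064     ]] [[ 0.50088583 -0.26655908  0.07      ]]
side key,start [[ 0.55379133 -0.12466877  0.064     ]
 [ 0.52824953 -0.19865339  0.064     ]] ribs [[0.59285392 0.19171865 0.067     ]]
move [ 12.46337668 -10.58760064   2.10962099] [ 12.46344692 -10.58893908   0.10962144] 0.3
```

Request:
apply_moves:
  moves:
    - [[12.46,-10.59,0.3,-0.5,1],[12.46,-10.59,0.3,-0.5,1],[12.46,-10.59,0.3,-0.5,1],[12.46,-10.59,0.3,-0.5,1],[12.46,-10.59,0.3,-0.5,1],[12.46,-10.59,0.3,-0.5,1],[12.46,-10.59,0.3,-0.5,1],[12.46,-10.59,0.3,-0.5,1],[12.46,-10.59,0.3,-0.5,1],[12.46,-10.59,0.3,-0.5,1]]

```text
time: 1.55
tool_pos: [0.4979, 0.0248, 0.3934]
ee_rot: [3.141, -0.001, 0.429]
wrist_force: [0.5, -1.6, 0.5]
width: 0.0006
finger_force: 0.0
```

Run:
```python
from h import *
o=telemetry.get_obs(); print(o["tool_pos"],o["ee_rot"],o["qvel"],o["width"]); print(rel((.5937,.1895),.1))
```

```text
[0.4978817  0.02475706 0.39338904] [ 3.14072369e+00 -6.20296464e-04  4.29340412e-01] [ 0.95371809  0.57006259 -0.52402916 -0.00478431 -0.05082619  0.9515132 ] 0.0005783250192831222
[ 3.11035193 -2.20319099  1.88379893]
```

Request:
apply_moves:
  moves:
    - [[2.9,-2.1,0.8,0,1],[2.9,-2.1,1.8,0,1],[2.9,-2.1,1.8,0,1],[2.9,-2.1,1.8,0,1],[2.9,-2.1,1.8,0,1],[2.9,-2.1,1.8,0,1]]

```text
time: 2.3
tool_pos: [0.5855, 0.1773, 0.3051]
ee_rot: [3.14, -0.002, 0.428]
wrist_force: [-0.1, -1.7, 0.6]
width: 0.0006
finger_force: 0.0
```

Run:
```python
from h import *
o=telemetry.get_obs(); print(o["tool_pos"],o["ee_rot"],o["wrist_force"],abs(o["qvel"]).max()); print(rel((.5937,.1895),.1))
s=snapshot("top");s2=snapshot("side")
r=lambda a:cv2.resize(a,(400,300),interpolation=cv2.INTER_CUBIC)[...,::-1]
cv2.imwrite("pics/a.png",np.hstack([r(s["image"][150:240,190:310]),r(s2["image"][215:320,225:365])]))
```

```text
[0.58553722 0.17731875 0.3051187 ] [ 3.14034711e+00 -2.40594705e-03  4.27736304e-01] [-0.05896078 -1.65623336  0.57687466] 0.014298807397287809
[ 0.23973519 -0.15906596  0.11876764]
```

View pics/a.png

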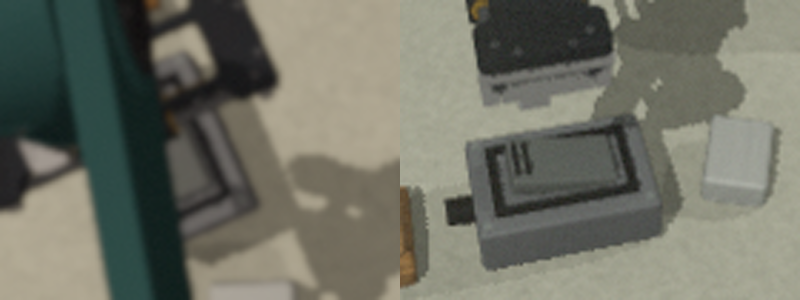

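The tips are over the raised half. Next I correct the position and press, checking force.

Request:
apply_moves:
  moves:
    - [[0.24,-0.16,0.3,0,1],[0.24,-0.16,0.6,0,1],[0.24,-0.16,0.75,0,1],[0.24,-0.16,0.85,0,1],[0.24,-0.16,0.95,0,1],[0.24,-0.16,1.0,0,1],[0.24,-0.16,1.04,0,1],[0.24,-0.16,1.04,0,1]]

```text
time: 3.4
tool_pos: [0.5937, 0.1912, 0.2533]
ee_rot: [3.141, -0.005, 0.429]
wrist_force: [2.1, 2.4, 7.4]
width: 0.0005
finger_force: 3.7
```

Run:
```python
from h import *
o=telemetry.get_obs(); print(o["tool_pos"],o["tool_pos"][2]-.1992,o["wrist_force"],rel((.5937,.1895),.05))
```

```text
[0.59372457 0.19117168 0.25332508] 0.05412507595195948 [2.11207605 2.36374014 7.38463634] [-0.03296933  0.02892089  0.0824025 ]
```

Request:
apply_moves:
  moves:
    - [[0,0,0.03,0,1],[0,0,0.05,0,1],[0,0,0.05,0,1]]

```text
time: 3.78
tool_pos: [0.5937, 0.1912, 0.253]
ee_rot: [3.141, -0.006, 0.429]
wrist_force: [-0.9, 1.7, 13.7]
width: 0.0003
finger_force: 6.7
```

Request:
apply_moves:
  moves:
    - [[0,0,-0.5,0,1],[0,0,-1.2,0,1],[0,0,-1.2,0,1]]

```text
time: 4.15
tool_pos: [0.5934, 0.1905, 0.3112]
ee_rot: [3.14, -0.004, 0.429]
wrist_force: [0.0, -0.2, -0.5]
width: 0.0004
finger_force: 0.0
```

Run:
```python
from h import *
o=telemetry.get_obs(); print(o["tool_pos"],o["wrist_force"]); print(rel((.555,-.139),.14))
s=snapshot("side")
cv2.imwrite("pics/b.png",cv2.resize(s["image"][215:320,225:365],(560,420),interpolation=cv2.INTER_CUBIC)[...,::-1])
```

```text
[0.59338922 0.19048816 0.31121415] [ 0.0020128  -0.16866249 -0.47981567]
[-3.45087477  5.66757605 -0.56197848]
```

View pics/b.png

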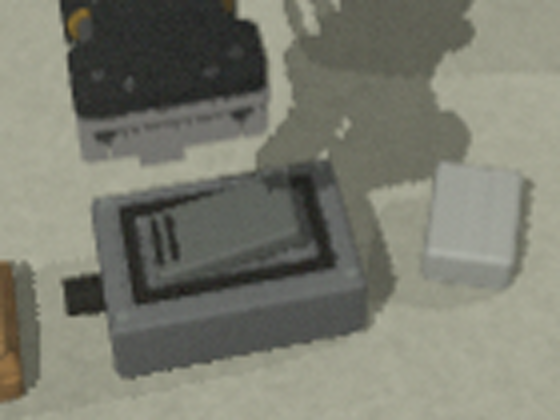

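The rocker is tipped: the rib end (165,240) is low and the other end (285,215) stands up. The force rose against the end stop. Now to the key.

Request:
apply_moves:
  moves:
    - [[-0.6,1.0,-0.7,0.7,1],[-1.3,2.1,-0.8,1.6,1],[-2.0,3.2,-0.8,2.5,1],[-2.6,4.3,-0.8,3.4,1],[-3.2,5.2,-0.7,4.2,1],[-3.45,5.67,-0.4,4.74,1],[-3.45,5.67,0,4.74,1],[-3.45,5.67,0.2,4.74,1],[-3.45,5.67,0.2,4.74,1],[-3.45,5.67,0.2,4.74,1]]

```text
time: 5.45
tool_pos: [0.5543, -0.1383, 0.299]
ee_rot: [3.141, -0.0, -0.397]
wrist_force: [-0.2, 0.2, 0.9]
width: 0.0006
finger_force: 0.0
```

Run:
```python
from h import *
o=telemetry.get_obs(); print(o["tool_pos"],o["ee_rot"],o["wrist_force"],abs(o["qvel"]).max()); print(rel((.555,-.139),.056),rel((.528,-.2035),.058))
s2=snapshot("side");s=snapshot("top")
r=lambda a:cv2.resize(a,(400,300),interpolation=cv2.INTER_CUBIC)[...,::-1]
cv2.imwrite("pics/c.png",np.hstack([r(s["image"][165:255,350:470]),r(s2["image"][110:200,275:395])]))
```

```text
[ 0.55434392 -0.13832217  0.29900661] [ 3.14140473e+00 -4.43548597e-04 -3.97250874e-01] [-0.1781767   0.17949993  0.90610297] 0.014139912313450366
[0.01518895 0.00651094 0.87614081] [0.01633887 1.40498142 0.83640412]
```

View pics/c.png

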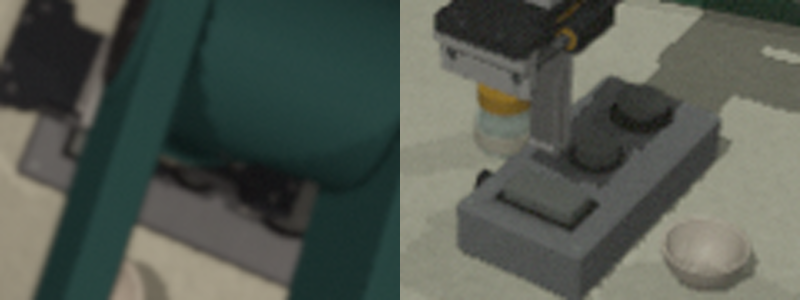

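Side view: the tips are over the key (around (548,205)), with everything clear. Pressing.

Request:
apply_moves:
  moves:
    - [[0,0,0.3,0,1],[0,0,0.55,0,1],[0,0,0.7,0,1],[0,0,0.8,0,1],[0,0,0.86,0,1],[0,0,0.9,0,1],[0,0,0.92,0,1],[0,0,0.92,0,1]]

```text
time: 6.55
tool_pos: [0.5539, -0.1387, 0.2554]
ee_rot: [3.141, -0.0, -0.398]
wrist_force: [-5.7, 2.7, 11.7]
width: 0.0003
finger_force: 5.7
```

Request:
apply_moves:
  moves:
    - [[0,0,0.03,0,1],[0,0,0.05,0,1],[0,0,0.05,0,1]]

```text
time: 6.92
tool_pos: [0.5539, -0.1386, 0.2552]
ee_rot: [3.141, -0.001, -0.398]
wrist_force: [-10.4, 3.8, 19.4]
width: 0.0007
finger_force: 10.1
```

Request:
apply_moves:
  moves:
    - [[0,0,-0.4,0,1],[0,0,-0.9,0,1],[0,0.5,-1.2,0,1],[0,1.4,-1.2,0,1],[0,1.4,-0.9,0,1],[0,1.4,-0.9,0,1]]

```text
time: 7.68
tool_pos: [0.5266, -0.203, 0.2931]
ee_rot: [-3.141, 0.003, -0.399]
wrist_force: [-0.5, -0.8, -0.2]
width: 0.0007
finger_force: 0.0
```

Run:
```python
from h import *
o=telemetry.get_obs(); print(o["tool_pos"],o["ee_rot"],o["wrist_force"],abs(o["qvel"]).max()); print(rel((.528,-.2035),.058))
s2=snapshot("side"); print(proj(s2,[[.555,-.139,.056],[.528,-.2035,.064]]))
cv2.imwrite("pics/d.png",cv2.resize(s2["image"][110:200,275:395],(560,420),interpolation=cv2.INTER_CUBIC)[...,::-1])
```

```text
[ 0.5266387  -0.20298093  0.29305024] [-3.14071037  0.00340949 -0.39873486] [-0.51291221 -0.79139012 -0.15616334] 0.021086027880575887
[0.04514854 0.00314399 0.71687731]
[[318.81183094 168.58887859]
 [333.72775999 152.27534849]]
```

View pics/d.png

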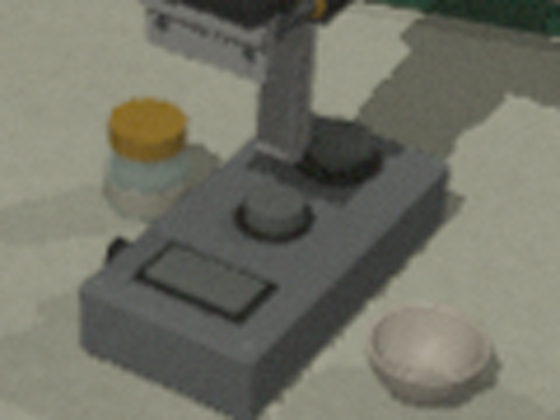

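The key sits flush at (205,280). The start button at (276,205) matches the prediction, and the jar and bowl haven't moved. Pressing start.

Request:
apply_moves:
  moves:
    - [[0.03,0,0.3,0,1],[0.03,0,0.5,0,1],[0.03,0,0.6,0,1],[0.03,0,0.68,0,1],[0.03,0,0.74,0,1],[0.03,0,0.78,0,1],[0.03,0,0.78,0,1]]

```text
time: 8.6
tool_pos: [0.5283, -0.2037, 0.2574]
ee_rot: [-3.141, -0.0, -0.398]
wrist_force: [-3.0, 4.1, 6.3]
width: 0.0005
finger_force: 3.1
```

Request:
apply_moves:
  moves:
    - [[0,0,0.03,0,1],[0,0,0.05,0,1],[0,0,0.05,0,1]]

```text
time: 8.98
tool_pos: [0.5283, -0.2036, 0.2573]
ee_rot: [-3.141, -0.001, -0.398]
wrist_force: [-6.8, 4.3, 15.2]
width: 0.0008
finger_force: 7.5
```

Start is home: tip at 58.1 mm, and force rises with no further travel. Retract and check.

Request:
apply_moves:
  moves:
    - [[0,0,-0.5,0,1],[0,0,-1.2,0,1],[0,0,-2.2,0,1],[0,0,-3,0,1],[-1.0,0,-3,0,1],[-2.0,0,-3,0,1],[-2.5,0,-3,0,1],[-2.5,0,-3,0,1],[-2.5,0,-3,0,1]]

```text
time: 10.1
tool_pos: [0.4137, -0.1558, 0.4039]
ee_rot: [3.141, -0.002, -0.398]
wrist_force: [-0.2, -0.3, 0.0]
width: 0.0005
finger_force: 0.0
```

Run:
```python
from h import *
o=telemetry.get_obs(); print(o["tool_pos"],o["wrist_force"],abs(o["qvel"]).max(),o["time"])
s2=snapshot("side")
r=lambda a:cv2.resize(a,(400,300),interpolation=cv2.INTER_CUBIC)[...,::-1]
cv2.imwrite("pics/e.png",np.hstack([r(s2["image"][110:200,275:395]),r(s2["image"][220:325,205:345])]))
```

```text
[ 0.41374084 -0.15584972  0.40386451] [-0.23207179 -0.25755772  0.01624321] 0.020254087493851505 10.1
```

View pics/e.png

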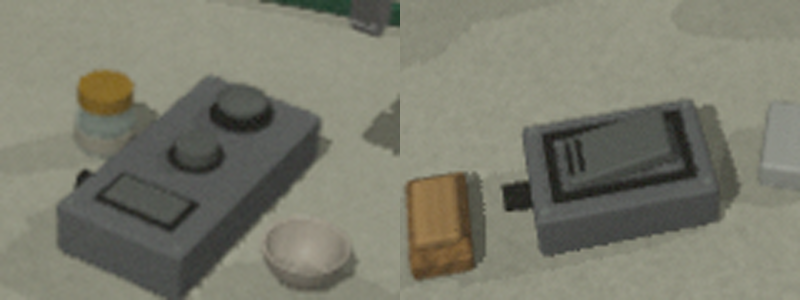

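The rocker is over, the key (148,200) is down, start (195,152) is back up, the stop is untouched and the bystanders are in place.

```bash
python3 -c "
from bench import ticket; print(ticket.close_job())"
```

```text
the job is handed in; nothing more can be done
None
```

The job is handed in: I tipped the rocker fully over, pressed the key home (it stayed down), then pressed start fully home and it came back up; the stop button was never touched, and the last picture shows the boxes and other objects where they stood.

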